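Fit the square-bored crank to the ring bender

ROBOT

A 6-joint arm with a two-finger parallel gripper is mounted at the origin on the work surface. World frame = base frame: x ahead of the robot, y to its left, z up, the work surface at z = 0. Lengths are in m, angles in degrees, forces in N, time in s.
With the tool pointing down it reaches from about 0.375 to 0.75 m from the base axis. Payload 9 kg.
Tool frame: the origin (TCP) lies where the fingers leave the gripper's body, on its centre line; the fingertips stand 73 mm ahead of it and the grasp point (between the pads) lies 54 mm ahead of it (robot.tip_reach is the distance from the TCP to the fingertips, in m); z points along the fingers, y is the direction in which the jaws open and shut (so a half turn about z gives the same grasp; the last joint's range is limited). The gripper opens to 85 mm and grips with 20 to 120 N. Pads are 22 mm wide; open, the fingers measure 114 mm over their backs; the gripper's body (76 mm by 85 mm) begins 54 mm behind the grasp point. The pads swing forward as they close: fully open they stand 13 mm farther back than shut.
Start: joints at [-87.875, 5.964, 5.575, 89.605, 0, 77.527], TCP at [0.151, -0.581, 0.304] pointing down, gripper open.
Joint ranges: [-171.21, 171.21], [-48.23, 106.86], [-62.78, 66.21], [-105.2, 120.99], [-86.42, 89.51], [-180, 180]. Speed limits (degrees/s): [127.2, 127.2, 147.25, 180, 180, 180].

INTERFACE

Orientations are given as [roll, pitch, yaw] about the fixed x, y, z axes, in that order (R = Rz(yaw) Ry(pitch) Rx(roll)).
In Python, from plant import robot gives the robot as it stands. Calls block until the motion is done:
- robot.move_pose(position, orientation): joint-space move of the TCP to a pose.
- robot.line_to(position, vel=0.15, rotation=None, guard=None): straight line of the TCP; rotation=None keeps the orientation; vel is the mean speed in m/s. With guard (N) it stops when the force on the tool has changed by that much, and returns True; else False.
- robot.goto_joints(angles): joint-space move.
- robot.set_gripper(opening): finger opening in m; the grip force is fixed at half the most; returns when the fingers have stopped.
- robot.pause(seconds).
- robot.ik(position, orientation): joint angles nearest the present ones, or None.
- robot.observe(): the state.
- robot.grab_frame(name): name is "side" or "top" or "wrist"; returns the picture (400x640x3 uint8, blue, green, red); there is no depth.
- robot.get_calibration(name): a dict with "vertical_fov" (degrees; the focal length in pixels is half the picture's height over the tangent of half this angle, whatever the lens; pixels are square), "cx", "cy" (the principal point, pixels), "k1" (the pictures are not rectified: a ray, as slopes to the right and down, at radius r is drawn at 1 + k1 r^2 times it, then the intrinsics apply), "rvec" (rotation vector, rad) and "tvec" (3), from world to camera coordinates, as OpenCV has them. Camera axes: x right, y down, z forward; pixel columns grow to the right and rows downward; lengths in m; the calibration is good to about 2 mm. A picture is of the moment at which its call begins: read the wrist's pose just before it. get_calibration takes no time and is no camera call; for the wrist camera it gives the pose at the moment of the call.
A pose or a line that the arm cannot do raises robot.IKError and nothing moves.
- robot.job_done(): hands the job in, once; it reports no verdict.
The state is a dict: "time": time; "q": joint angles; "qvel": joint speeds; "joint_torque": joint torques, N m; "tool_pos": TCP position; "tcp_rot": TCP orientation; "ft_force": force on the tool from outside, world axes, zero at the start; "torque": the same for the moment, N m; "gripper_width": finger opening in m.
Only numpy, scipy, OpenCV 4.12 (cv2) and the standard library are available. Lean on these libraries where they do the work, as an engineer would, in place of code of your own. Each camera call takes 0.05 s, during which the arm holds its last target.

TASK

Get the ring bender ready for use: push the crank with the square bore, hand grip outward, onto the bender's square spindle until the hub is fully home against the collar, then let go. Leave the spare crank with the round hub, the drinking glass and the faceted wire frame where they are.

Things in the scene. Friction and masses are not known exactly. Their poses are not given: they have to be found in the camera images.
- crank: Aluminium crank to fit, loose, flat on the table, right way up, about 0.35 kg. Hub: a SQUARE block 42 x 42 mm, 46 mm tall, with a square through bore 21.5 mm wide, its sides parallel to the hub's. Origin: centre of the bore at the hub's underside, which goes on first and ends up against the collar; z points up along the bore, the crank's arm runs along +x.
- crank_hand (a point): Foot of the crank's upright black hand grip (24 mm diameter, 60 mm tall), on the arm 102 mm from the bore's axis and 12 mm above the underside. The arm is a flat bar 24 mm wide, 12 mm thick, flush with the hub's underside, ending 116 mm from the bore's axis. The hub's free sides to pinch are at the crank's +y and -y.
- collar: Round steel collar, 48 mm diameter, on the sloping face of the ring bender. Origin: on the spindle's axis at the collar's outer face, 107 mm above the table; z points outward along the spindle, 30 degrees from vertical, leaning to the robot's side; y is level. Its face stands 12 mm proud of the 120 x 120 mm slope, which is square to the spindle. The collar does not turn.
- spindle_tip (a point): Outer end of the steel spindle, on its axis, 38 mm out from the collar. The spindle is 20 mm SQUARE to 27 mm out from the collar, then tapers to 15.5 mm square at 34 mm, then a short round nose. It turns stiffly (0.5 N m) and has stopped at any angle, which is not reported: it must be seen or felt. The crank may go on in any of the four ways round.
- bender: The ring bender, a grey bench machine, bolted down: foot 230 x 170 mm, sloping front with collar and spindle, behind it a block 91 mm high with three upright steel rolls up to 129 mm high, clear of the fitted crank. Origin at table height below the slope; x points to the rolls, away from the slope's low side.
- spare: The spare crank, to be left alone: same size, material, arm and hand grip as the other, but its hub is ROUND, 42 mm diameter, with a round bore of 18 mm. Origin: centre of the bore at the underside; arm along +x.
- glass: Drinking glass, upright, about 68 mm diameter and 100 mm high; origin at the centre of its underside. To be left alone.
- frame: Faceted five-sided frame of blackened wire, 124 mm across, 118 mm high; origin at the centre of its underside. To be left alone.
There are look-alikes about, which are no part of the job. What is shaped like the crank but green or red is not meant.

How it is judged (in metres and radians):
At the end, for the whole second after the job is handed in: The crank's hub sits square on the collar: the underside centre of its bore within 4 mm of the collar's face centre, its bore within 5 degrees of the spindle's axis, hand grip outward, released and at rest (distance between crank and collar below 0.004 m and angle between the z axis of crank and the z axis of collar, either way round below 0.09 rad and linear speed of crank below 0.02 m/s and angular speed of crank below 0.2 rad/s); the robot touches nothing.
It fails at once if the spare crank was moved by more than 25 mm (distance of spare from where it was at the start of the episode above 0.025 m).
It fails at once if the glass was moved by more than 25 mm (distance of glass from where it was at the start of the episode above 0.025 m).
It fails at once if the wire frame was moved by more than 25 mm (distance of frame from where it was at the start of the episode above 0.025 m).
It also fails if it takes over 72 s, if anything falls off the work surface, if the arm or the gripper's body presses on something with over 40 N, if the wrist force passes 120 N, or if a joint passes its speed limit or range.

## Working session

There is one attempt and no reset: what is moved stays moved. The work goes in short steps, each a Python script; the robot and the scene stay as the last script left them, time stands still between calls to the robot, and variables do not carry over. Pictures are saved under pics/ and viewed, and the job is handed in when it is done.

```bash
ls; mkdir -p pics
cat > h.py <<'E'
import numpy as np, cv2
from scipy.spatial.transform import Rotation as R
from plant import robot
def cal(n):
    c=robot.get_calibration(n); f=200/np.tan(np.radians(c['vertical_fov'])/2)
    return dict(f=f,cx=c['cx'],cy=c['cy'],k=c['k1'],R=R.from_rotvec(np.ravel(c['rvec'])).as_matrix(),t=np.ravel(c['tvec']))
def ray(c,u,v):
    d=np.array([(u-c['cx'])/c['f'],(v-c['cy'])/c['f']]); s=d.copy()
    for _ in range(30): s=d/(1+c['k']*(s@s))
    w=c['R'].T@np.array([s[0],s[1],1]); return -c['R'].T@c['t'], w/np.linalg.norm(w)
def onplane(c,u,v,z=0,n=None,p=None):
    o,d=ray(c,u,v)
    if n is None: n=np.array([0,0,1.]);p=np.array([0,0,z])
    return o+d*((np.asarray(p)-o)@n)/(d@n)
def proj(c,P):
    q=c['R']@np.asarray(P,float)+c['t']; s=q[:2]/q[2]; s=s*(1+c['k']*(s@s))
    return np.array([c['f']*s[0]+c['cx'],c['f']*s[1]+c['cy']])
E
python3 - <<'E'
from h import *
for n in ['side','top','wrist']:
    c=cal(n);print(n,c['f'],c['cx'],c['cy'],c['k'],-c['R'].T@c['t'],c['R'][2])
    cv2.imwrite(f'pics/{n}0.png',robot.grab_frame(n))
s=robot.observe();print(s)
E
```

```text
pics
side 481.0444098344203 318.1935380894961 205.64610157738338 -0.10162895212095958 [-0.17157718  0.86513734  0.73316122] [ 0.59423869 -0.62357526 -0.50797075]
top 390.56872903486516 320.65850971094875 197.1017279888682 -0.09227625907790106 [0.49162146 0.12677878 1.12885294] [ 0.06835619  0.00268463 -0.99765737]
wrist 281.0778953272577 319.4177803003254 197.8562384745498 -0.015452419238780017 [ 0.22107388 -0.56318231  0.37314671] [-0.27493306 -0.07101549 -0.95883711]
{'time': 0.15, 'q': array([-8.78755264e+01,  5.99216756e+00,  5.53630046e+00,  8.96039245e+01,
       -8.86103572e-04,  7.75288109e+01]), 'qvel': array([-0.01938626, -0.15878433,  0.17481044, -0.03203521, -0.0886441 ,
        0.09206436]), 'joint_torque': array([ 2.42096561e-03, -5.57361174e+01,  5.04002917e+01,  1.27237037e-02,
       -4.55403288e-04,  1.31488488e-05]), 'tool_pos': array([ 0.1512177 , -0.58044236,  0.30327697]), 'tcp_rot': array([-1.79941428e+02, -1.20467222e-02,  1.45956570e+01]), 'ft_force': array([ 0.22701604,  0.38286474, -0.72083229]), 'torque': array([-0.05702259, -0.00739258, -0.03841287]), 'gripper_width': 0.08549048497118636}
```

View pics/side0.png

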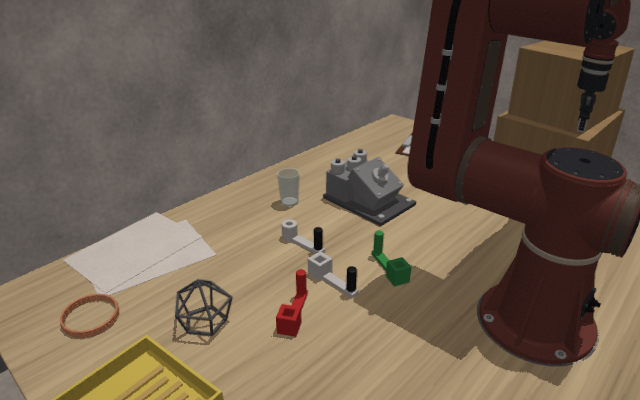

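View pics/top0.png

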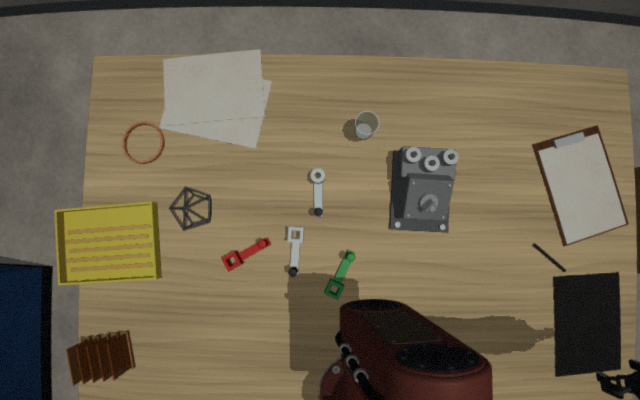

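View pics/wrist0.png

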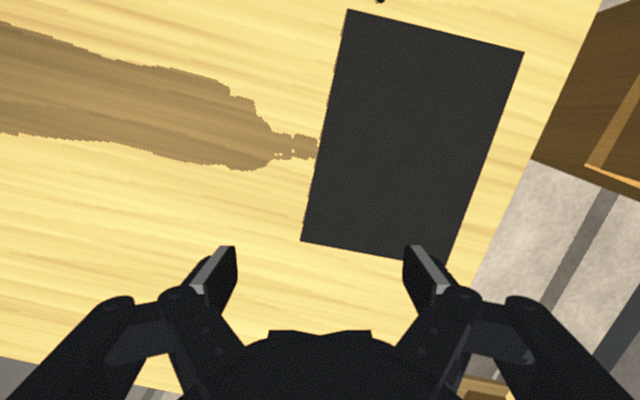

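Run:
```python
from h import *
t=cv2.imread('pics/top0.png');s=cv2.imread('pics/side0.png')
a=cv2.resize(t[160:290,260:360],None,fx=4,fy=4,interpolation=2)
b=cv2.resize(s[210:310,260:360],(400,400),interpolation=2)
im=np.zeros((520,800,3),np.uint8);im[:, :400]=a;im[:400,400:]=b
cv2.imwrite('pics/c1.png',im)
im=np.zeros((560,800,3),np.uint8)
im[:560,:400]=cv2.resize(t[135:240,385:460],(400,560),interpolation=2)
im[:440,400:]=cv2.resize(s[145:233,335:415],(400,440),interpolation=2)
cv2.imwrite('pics/c2.png',im)
c=cal('top')
print(onplane(c,295,235,.046),onplane(c,294,271,.072))
```

```text
[0.45963686 0.1988552  0.046     ] [0.36377778 0.1979321  0.072     ]
```

View pics/c1.png

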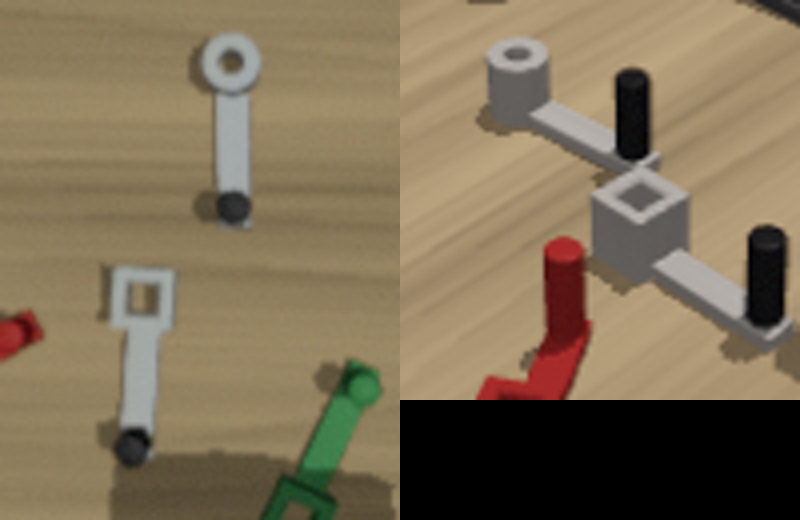

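View pics/c2.png

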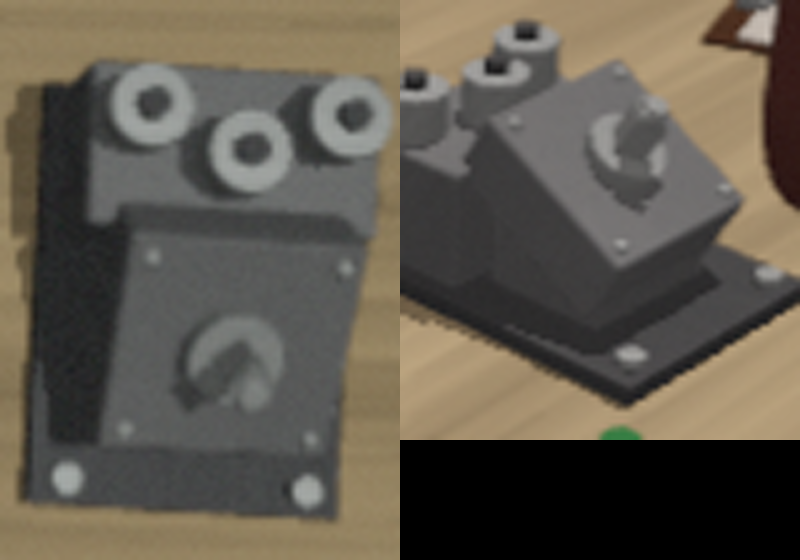

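Run:
```python
from h import *
c=cal('top');s=cal('side')
def T(x,y):return 385+x/5.3333,135+y/5.3333
def S(x,y):return 335+x/5,145+y/5
b1=onplane(c,*T(68,478),.02);b2=onplane(c,*T(307,490),.02);print('footbolts',b1,b2,np.degrees(np.arctan2(*(b1-b2)[:2]))) 
for n,a,b,z in [('collar',(235,360),(627,147),.107),('tip',(256,395),(652,108),.140)]:
    print(n,onplane(c,*T(*a),z),onplane(s,*S(*b),z))
    o1,d1=ray(c,*T(*a));o2,d2=ray(s,*S(*b))
    A=np.stack([d1,-d2],1);l=np.linalg.lstsq(A,o2-o1,rcond=None)[0];print((o1+d1*l[0]+o2+d2*l[1])/2,np.linalg.norm(o1+d1*l[0]-o2-d2*l[1]))
w=cal('wrist');st=robot.observe()
Rt=R.from_euler('xyz',st['tcp_rot'],degrees=True).as_matrix()
print(Rt.T@(-w['R'].T@w['t']-st['tool_pos']), Rt.T@w['R'].T)
```

```text
footbolts [ 0.49282702 -0.09067312  0.02      ] [ 0.4881353  -0.21992036  0.02      ] 2.0789423356244323
collar [ 0.55212126 -0.15663144  0.107     ] [ 0.38011354 -0.31189785  0.107     ]
[ 0.45220687 -0.20351645  0.12939678] 0.22330062503469258
tip [ 0.53355986 -0.15765003  0.14      ] [ 0.36483608 -0.30385393  0.14      ]
[ 0.43768184 -0.20515146  0.15519381] 0.2158791142268616
[ 0.07196086  0.000852   -0.06995911] [[ 5.23976636e-04 -9.58765839e-01 -2.84196748e-01]
 [ 9.99999753e-01  3.69081236e-04  5.98578369e-04]
 [-4.69004805e-04 -2.84196992e-01  9.58765795e-01]]
```

Run:
```python
from h import *
c=cal('top');s=cal('side')
def T(x,y):return 385+x/5.3333,135+y/5.3333
def S(x,y):return 335+x/5,145+y/5
for n,a,b,z in [('collar',(235,360),(227,147),.107),('tip',(256,395),(252,108),.140)]:
    print(n,onplane(c,*T(*a),z),onplane(s,*S(*b),z))
    o1,d1=ray(c,*T(*a));o2,d2=ray(s,*S(*b))
    A=np.stack([d1,-d2],1);l=np.linalg.lstsq(A,o2-o1,rcond=None)[0];print((o1+d1*l[0]+o2+d2*l[1])/2,np.linalg.norm(o1+d1*l[0]-o2-d2*l[1]))
b1=onplane(c,*T(68,478),.02);b2=onplane(c,*T(307,490),.02);d=(b1-b2);print(np.degrees(np.arctan2(-d[0],d[1])))
# candidate viewing poses: camera on axis
yaw=np.radians(-2.1); yaw=np.arctan2(-d[0],d[1])
Rcol=R.from_euler('z',yaw).as_matrix()@R.from_euler('y',-30,degrees=True).as_matrix()
print(Rcol[:,2])
C=np.array([.552,-.157,.107])
ct=np.array([.07196,.00085,-.06996]);Rtc=np.array([[0.0005,-.95877,-.2842],[1,.0004,.0006],[-.0005,-.2842,.95877]])
for roll in range(0,360,15):
    Rc=Rcol@R.from_euler('xz',[180,roll],degrees=True).as_matrix()
    Rt=Rc@Rtc.T; 
    p=C+Rcol[:,2]*.20-Rt@ct
    e=R.from_matrix(Rt).as_euler('xyz',degrees=True)
    q=robot.ik(p,e); 
    if q is not None: print(roll,p.round(3),e.round(1),q.round(0))
```

```text
collar [ 0.55212126 -0.15663144  0.107     ] [ 0.55068937 -0.15365402  0.107     ]
[ 0.55251571 -0.15687757  0.10521228] 0.0007566183412131415
tip [ 0.53355986 -0.15765003  0.14      ] [ 0.53163964 -0.14860412  0.14      ]
[ 0.53531406 -0.15747488  0.13585898] 0.004128214213112515
-2.0789423356244323
[-0.4996709   0.01813821  0.8660254 ]
0 [ 0.493 -0.204  0.204] [149.  -14.3  96.3] [-51. -20. -33.  70.  33.  39.]
15 [ 0.504 -0.203  0.21 ] [150.9  -7.  109. ] [-48. -16. -29.  72.  29.  26.]
30 [ 0.515 -0.199  0.216] [154.4  -0.4 121.8] [-45. -14. -25.  73.  25.  14.]
45 [ 0.524 -0.191  0.221] [159.2   5.3 135. ] [-42. -12. -23.  74.  20.   3.]
60 [ 0.531 -0.182  0.225] [165.3   9.7 148.8] [-39. -12. -21.  73.  16.  -8.]
75 [ 0.536 -0.17   0.228] [172.4  12.5 163.2] [-36. -13. -22.  72.  11. -19.]
90 [ 0.538 -0.157  0.229] [-180.    13.5  177.9] [-33. -15. -23.  70.   7. -30.]
105 [ 0.537 -0.145  0.228] [-172.4   12.5 -167.4] [-30. -18. -26.  68.   3. -41.]
120 [ 0.534 -0.133  0.226] [-165.3    9.7 -153. ] [-27. -22. -30.  65.  -1. -53.]
135 [ 0.528 -0.122  0.222] [-159.2    5.3 -139.2] [-25. -27. -35.  61.  -4. -66.]
150 [ 0.519 -0.114  0.217] [-154.3   -0.4 -126. ] [-24. -34. -41.  57.  -5. -79.]
165 [ 0.509 -0.108  0.211] [-150.9   -7.  -113.2] [-24. -41. -48.  54.  -6. -94.]
315 [ 0.464 -0.188  0.187] [154.2 -35.8  54.6] [-56. -42. -53.  62.  40.  84.]
330 [ 0.472 -0.196  0.192] [150.3 -29.1  69.7] [-55. -33. -46.  65.  39.  68.]
345 [ 0.482 -0.202  0.198] [148.7 -21.7  83.4] [-53. -26. -39.  68.  37.  52.]
```

```bash
cat >> h.py <<'E'
YAW=np.radians(-2.08)
def Rcol(yaw=None): return R.from_euler('z',YAW if yaw is None else yaw).as_matrix()@R.from_euler('y',-30,degrees=True).as_matrix()
ct=np.array([.07196,.00085,-.06996]);Rtc=np.array([[0.0005,-.95877,-.2842],[1,.0004,.0006],[-.0005,-.2842,.95877]])
def eul(M): return R.from_matrix(M).as_euler('xyz',degrees=True)
E
python3 - <<'E'
from h import *
C=np.array([.552,-.157,.107]);M=Rcol()
Rt=M@R.from_euler('xz',[180,90],degrees=True).as_matrix()@Rtc.T
p=C+M[:,2]*.22-Rt@ct
robot.move_pose(p,eul(Rt)); robot.pause(.15)
c=cal('wrist');im=robot.grab_frame('wrist');cv2.imwrite('pics/w1.png',im)
np.save('w1.npy',c,allow_pickle=True)
st=robot.observe();print(st['time'],st['tool_pos'],p,proj(c,C),proj(c,C+M[:,2]*.038))
cv2.imwrite('pics/w1c.png',cv2.resize(im[100:300,220:420],(600,600),interpolation=2))
E
```

```text
2.425 [ 0.52821988 -0.15758302  0.2463465 ] [ 0.52827584 -0.15705993  0.24628085] [322.66665418 198.36270554] [323.25848037 198.42729572]
```

View pics/w1.png

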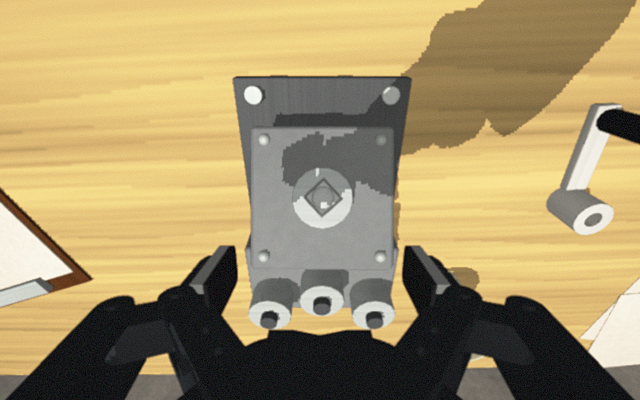

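View pics/w1c.png

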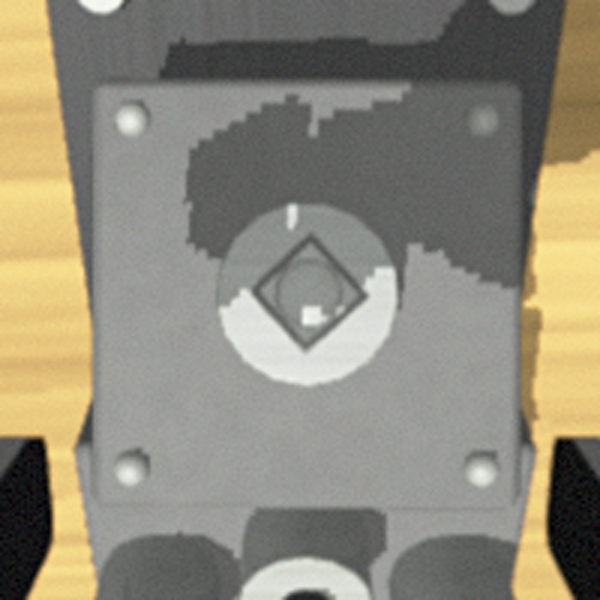

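Run:
```python
from h import *
c=np.load('w1.npy',allow_pickle=True).item()
M=Rcol();n=M[:,2];C=np.array([.552,-.157,.107])
I=lambda x,y:(220+x/3-.33,100+y/3-.33)
L=lambda x,y,h: M.T@(onplane(c,*I(x,y),n=n,p=C+n*h)-C)
print('collar',L(307.5,294,0),'radius',L(397,294,0)-L(218,294,0))
P=[L(*a,.027) for a in [(312,235),(367,294),(306,350),(252,292)]]
print('sq centre',np.mean(P,0))
for i in range(4):
    d=P[(i+1)%4]-P[i];print(np.linalg.norm(d),np.degrees(np.arctan2(d[1],d[0]))%90)
B=[L(*a,-.012) for a in [(132,120),(484,120),(482,467),(130,467)]];print('bolts',np.mean(B,0))
for i in range(4):
    d=B[(i+1)%4]-B[i];print(np.linalg.norm(d),np.degrees(np.arctan2(d[1],d[0])))
```

```text
collar [-5.42734201e-04 -3.88471916e-04 -2.25785102e-17] radius [3.69496093e-05 4.67300912e-02 5.45353693e-17]
sq centre [-0.0007924  -0.00021256  0.027     ]
0.018472018992622328 42.94078396929503
0.01896291624991185 42.50856541158364
0.018148827855853002 42.91230950582997
0.01895421330840692 43.48534496898205
bolts [-0.00070436 -0.00043519 -0.012     ]
0.09703085626806915 89.9411289551949
0.095617327544234 -0.38505940226074
0.09700176679010639 -90.03095275934233
0.09566443127507562 179.6325307774166
```

Run:
```python
from h import *
M=Rcol();n=M[:,2];C=np.array([.552,-.157,.107])+M@[-.0007,-.0003,0]
Z=.083
for k in range(4):
  th=42.9+90*k
  for fl in 'xy':
    Rt=M@R.from_euler('z',th,degrees=True).as_matrix()@R.from_euler(fl,180,degrees=True).as_matrix()
    qs=[robot.ik(C+n*(Z+h),eul(Rt)) for h in (0,.06,.1)]
    print(th,fl,[None if q is None else q.round(0).tolist() for q in qs])
# grasp
for fl,e in [('x',[180,0,180]),('y',[180,0,0])]:
    print(fl,[ (lambda q:None if q is None else q.round(0))(robot.ik([.46,.199,z],e)) for z in (.083,.2)])
print(robot.observe()['time'])
```

```text
42.9 x [[-39.0, -37.0, -48.0, 54.0, 17.0, 104.0], [-42.0, -44.0, -47.0, 63.0, 19.0, 102.0], [-44.0, -48.0, -45.0, 69.0, 19.0, 100.0]]
42.9 y [[-39.0, -37.0, -48.0, 54.0, 17.0, -76.0], [-42.0, -44.0, -47.0, 63.0, 19.0, -78.0], [-44.0, -48.0, -45.0, 69.0, 19.0, -80.0]]
132.9 x [[-39.0, -37.0, -48.0, 54.0, 17.0, 14.0], [-42.0, -44.0, -47.0, 63.0, 19.0, 12.0], [-44.0, -48.0, -45.0, 69.0, 19.0, 10.0]]
132.9 y [[-39.0, -37.0, -48.0, 54.0, 17.0, -166.0], [-42.0, -44.0, -47.0, 63.0, 19.0, -168.0], [-44.0, -48.0, -45.0, 69.0, 19.0, -170.0]]
222.9 x [[-39.0, -37.0, -48.0, 54.0, 17.0, -76.0], [-42.0, -44.0, -47.0, 63.0, 19.0, -78.0], [-44.0, -48.0, -45.0, 69.0, 19.0, -80.0]]
222.9 y [[-39.0, -37.0, -48.0, 54.0, 17.0, 104.0], [-42.0, -44.0, -47.0, 63.0, 19.0, 102.0], [-44.0, -48.0, -45.0, 69.0, 19.0, 100.0]]
312.9 x [[-39.0, -37.0, -48.0, 54.0, 17.0, -166.0], [-42.0, -44.0, -47.0, 63.0, 19.0, -168.0], [-44.0, -48.0, -45.0, 69.0, 19.0, -170.0]]
312.9 y [[-39.0, -37.0, -48.0, 54.0, 17.0, 14.0], [-42.0, -44.0, -47.0, 63.0, 19.0, 12.0], [-44.0, -48.0, -45.0, 69.0, 19.0, 10.0]]
x [array([  8.,  -7., -30.,  66.,   0.,   8.]), array([  8., -11., -22.,  79.,   0.,   8.])]
y [array([   8.,   -7.,  -30.,   66.,    0., -172.]), array([   8.,  -11.,  -22.,   79.,    0., -172.])]
2.425
```

Run:
```python
from h import *
c=cal('top');print('spare',onplane(c,317,175,.046),onplane(c,318,212,.072))
robot.move_pose([.46,.199,.2],[180,0,180]); robot.set_gripper(.066)
robot.pause(.1)
c=cal('wrist');im=robot.grab_frame('wrist');cv2.imwrite('pics/w2.png',im)
np.save('w2.npy',c,allow_pickle=True)
st=robot.observe();print(st['time'],st['tool_pos'],st['gripper_width'],proj(c,[.46,.199,.046]))
cv2.imwrite('pics/w2c.png',cv2.resize(im[60:260,220:420],(600,600),interpolation=2))
```

```text
spare [0.62746106 0.14093648 0.046     ] [0.52351591 0.13613801 0.072     ]
4.2833 [0.46008303 0.19883411 0.20001925] 0.06587740070749053 [320.86153679 204.56706349]
```

View pics/w2.png

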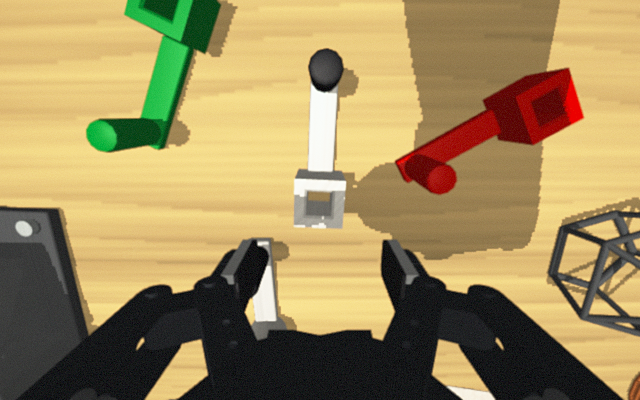

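View pics/w2c.png

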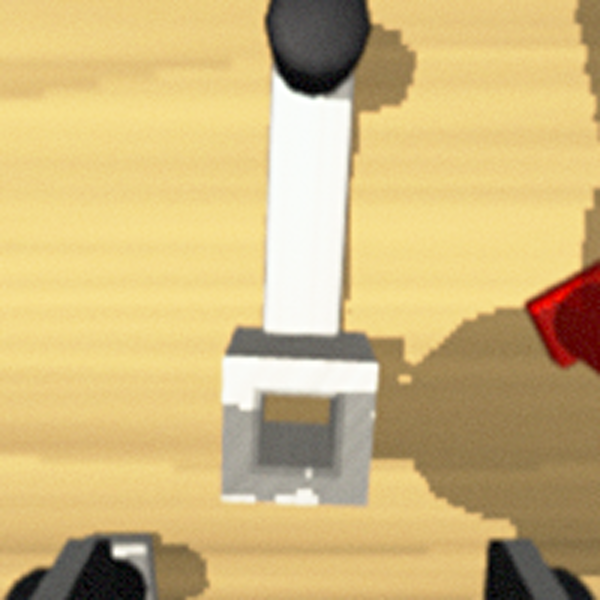

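Run:
```python
from h import *
c=np.load('w2.npy',allow_pickle=True).item()
I=lambda x,y:(220+x/3-.33,60+y/3-.33)
for z,A in [(.046,[(223,354),(379,362),(369,505),(221,497)]),(.046,[(259,389),(341,395),(336,470),(256,466)]),(.012,[(274,97),(352,100),(339,334),(263,331)])]:
    P=[onplane(c,*I(*a),z) for a in A];print(np.mean(P,0))
    for i in range(4):
        d=P[(i+1)%4]-P[i];print(np.linalg.norm(d).round(4),np.degrees(np.arctan2(d[1],d[0])).round(1)%90)
```

```text
[0.45901248 0.19745315 0.046     ]
0.0424 87.0
0.0419 87.6
0.0424 86.7
0.0417 87.69999999999999
[0.45877822 0.19744772 0.046     ]
0.0226 85.7
0.022 87.1
0.0226 87.0
0.0225 87.1
[0.40351124 0.20003215 0.012     ]
0.0225 87.9
0.0684 87.6
0.0236 87.7
0.0683 86.69999999999999
```

Run:
```python
from h import *
e=[180,0,177.3]
robot.move_pose([.459,.1975,.17],e)
g=robot.line_to([.459,.1975,.083],vel=.1,guard=15)
s=robot.observe();print(g,s['tool_pos'],s['tcp_rot'],s['ft_force'])
robot.set_gripper(.036);robot.pause(.2)
s=robot.observe();print(s['time'],s['tool_pos'],s['gripper_width'],s['ft_force'],s['torque'])
robot.line_to([.459,.1975,.18],vel=.12);robot.pause(.2)
s=robot.observe();print(s['time'],s['tool_pos'],s['gripper_width'],s['ft_force'],s['torque'])
im=robot.grab_frame('wrist');cv2.imwrite('pics/w3.png',im)
cv2.imwrite('pics/s3.png',robot.grab_frame('side'))
```

```text
False [0.45950323 0.19760239 0.08375215] [1.79986495e+02 6.42565750e-02 1.77304678e+02] [ 0.7097626   0.64123156 -0.40049721]
6.0833 [0.45964796 0.19769504 0.08390866] 0.041262362774807645 [-0.40752184  0.80180217  5.37418591] [ 0.17507019  0.13239208 -0.08141049]
7.2417 [0.45859585 0.1974329  0.17917857] 0.041080948819140116 [-0.38237577 -0.55084272 -4.20936206] [-0.0112305  -0.17167441 -0.06841129]
```

View pics/w3.png

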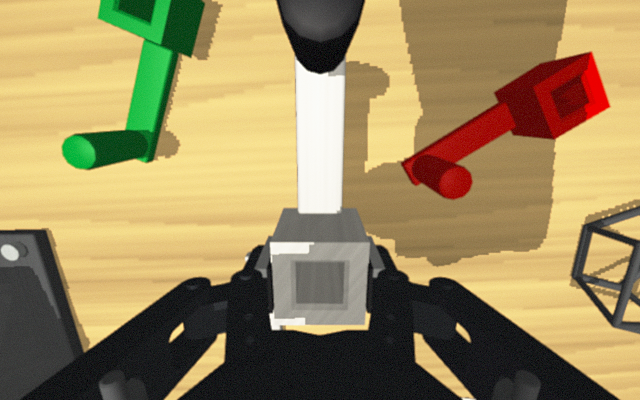

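View pics/s3.png

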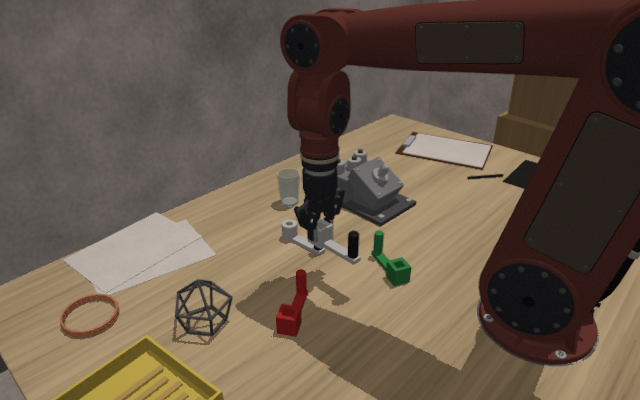

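Run:
```python
from h import *
im=cv2.imread('pics/w3.png');cv2.imwrite('pics/w3c.png',cv2.resize(im[195:345,245:395],(750,750),interpolation=2))
```

```text
(no output)
```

View pics/w3c.png

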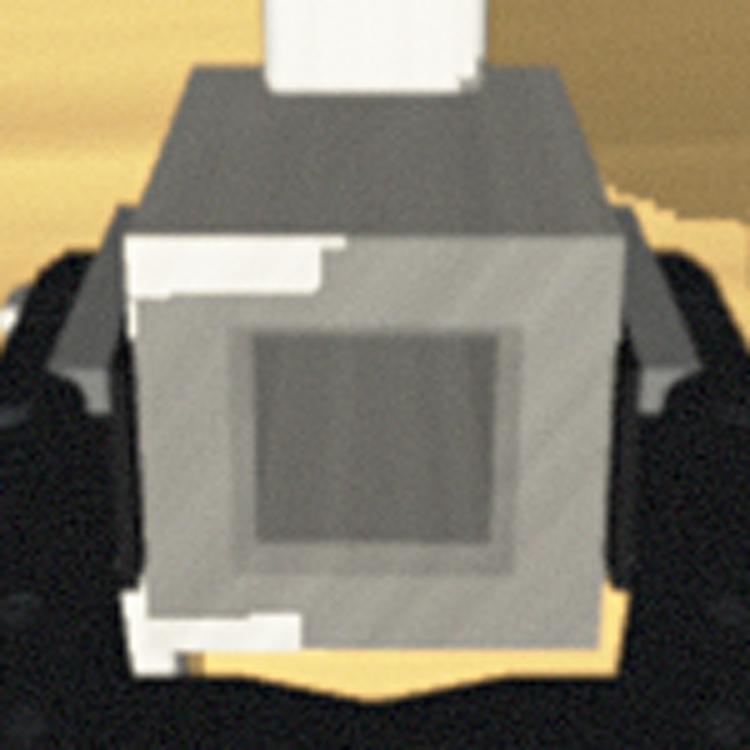

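Run:
```python
from h import *
f,cx,cy,k=[cal('wrist')[x] for x in ('f','cx','cy','k')]
c=dict(f=f,cx=cx,cy=cy,k=k,R=Rtc.T,t=-Rtc.T@ct)   # tool frame as world
I=lambda x,y:(245+x/5-.4,195+y/5-.4)
for z in (.0365,.0377,.039):
    P=np.array([onplane(c,*I(*a),z) for a in [(124,236),(625,236),(600,648),(147,648)]])
    print(z,P.mean(0),[np.linalg.norm(P[i]-P[i-1]).round(4) for i in range(4)],P.round(4).tolist())
s=robot.observe();M=R.from_euler('xyz',s['tcp_rot'],degrees=True).as_matrix()
```

```text
0.0365 [0.00074755 0.0009295  0.0365    ] [np.float64(0.0413), np.float64(0.0415), np.float64(0.0413), np.float64(0.0415)] [[0.0214, -0.0198, 0.0365], [0.0214, 0.0217, 0.0365], [-0.0199, 0.0216, 0.0365], [-0.0199, -0.0198, 0.0365]]
0.0377 [-5.51465626e-05  9.30412410e-04  3.77000000e-02] [np.float64(0.0418), np.float64(0.042), np.float64(0.0418), np.float64(0.0419)] [[0.0208, -0.02, 0.0377], [0.0208, 0.022, 0.0377], [-0.0209, 0.0219, 0.0377], [-0.0209, -0.0201, 0.0377]]
0.039 [-0.00092474  0.0009314   0.039     ] [np.float64(0.0423), np.float64(0.0425), np.float64(0.0423), np.float64(0.0424)] [[0.0202, -0.0203, 0.039], [0.0202, 0.0222, 0.039], [-0.0221, 0.0221, 0.039], [-0.0221, -0.0203, 0.039]]
```

```bash
cat >> h.py <<'E'
M0=Rcol();N=M0[:,2]
C0=np.array([.552,-.157,.107])
ZU=.0838
TH=132.9
def inspose(h,lx=-.0007,ly=-.0012,th=None):
    Rt=M0@R.from_euler('z',TH if th is None else th,degrees=True).as_matrix()@R.from_euler('x',180,degrees=True).as_matrix()
    return C0+M0@np.array([lx,ly,ZU+h]),eul(Rt)
def loc(s=None):  # underside centre in collar frame
    s=s or robot.observe();Rt=R.from_euler('xyz',s['tcp_rot'],degrees=True).as_matrix()
    return M0.T@(s['tool_pos']+Rt@[0,0,ZU]-C0), M0.T@s['ft_force'], M0.T@s['torque']
E
python3 - <<'E'
from h import *
robot.line_to([.459,.1975,.25],vel=.2)
p,e=inspose(.055);print(p,e)
robot.move_pose(p,e);robot.pause(.3)
s=robot.observe();print(s['time'],s['tool_pos'],s['tcp_rot'],s['gripper_width'],*[x.round(4) for x in loc(s)])
cv2.imwrite('pics/w4.png',robot.grab_frame('wrist'))
t=robot.grab_frame('side');cv2.imwrite('pics/s4.png',cv2.resize(t[60:260,260:460],(600,600),interpolation=2))
E
```

```text
[ 0.48199635 -0.15565834  0.22685433] [157.07485336  19.8988352  126.7457363 ]
9.4833 [ 0.48225582 -0.15508301  0.22693863] [157.08099033  19.88999133 126.82420736] 0.04132649024926848 [-0.0005 -0.0006  0.055 ] [-2.7226 -0.0868 -4.0421] [-0.1097  0.8343  0.0625]
```

View pics/w4.png

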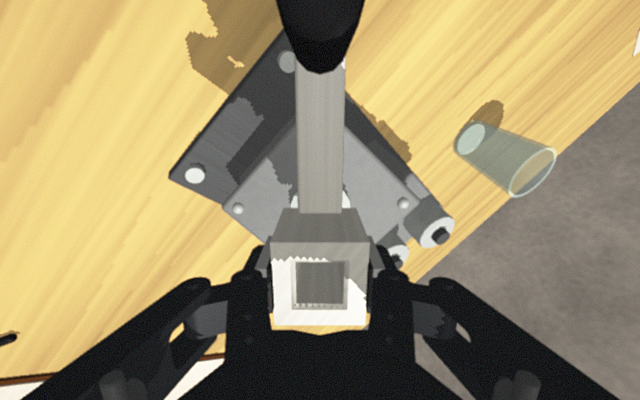

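View pics/s4.png

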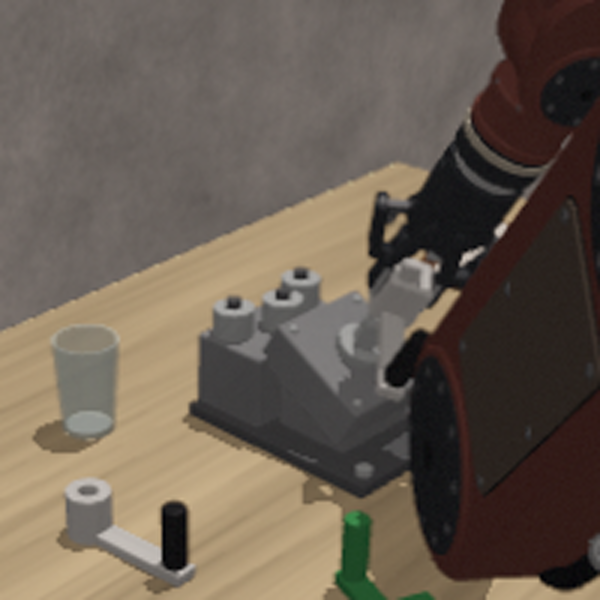

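Run:
```python
from h import *
lx,ly=-.0009,-.0017
for h in (.038,.033,.029,.025,.021):
    p,e=inspose(h,lx,ly)
    g=robot.line_to(p,vel=.03,guard=15);robot.pause(.1)
    s=robot.observe();print(h,g,s['time'].__round__(2),*[x.round(4) for x in loc(s)])
    if g: break
```

```text
0.038 False 10.4 [-0.0007 -0.0018  0.0382] [-2.0145  0.6115 -3.6921] [-0.0766  0.8154  0.0234]
0.033 False 10.82 [-0.001  -0.0016  0.0329] [-1.5793 -0.1181 -3.155 ] [-0.045   0.8266  0.0764]
0.029 False 11.2 [-0.0009 -0.0014  0.0288] [-0.0613  2.3285 -5.3461] [0.4993 0.5308 0.0426]
0.025 True 11.51 [-0.0012 -0.0003  0.0251] [ 4.6945  0.9413 -6.0779] [ 0.2111 -0.5988  0.0046]
```

Run:
```python
from h import *
lx,ly=-.0005,-.0008
h=.025
for i in range(14):
    p,e=inspose(h,lx,ly)
    g=robot.line_to(p,vel=.03,guard=30);robot.pause(.15)
    s=robot.observe();l,f,t=loc(s);print(round(h,4),(round(lx,5),round(ly,5)),g,s['time'].__round__(2),l.round(4),f.round(1),t.round(2))
    fx,fy=f[0]+2.0,f[1]
    lx+=np.clip(fx*6e-5,-.0006,.0006);ly+=np.clip(fy*6e-5,-.0006,.0006)
    if g: break
    if np.hypot(fx,fy)<8: h-=.004
    if h<.012: break
```

```text
0.025 (-0.0005, -0.0008) False 11.91 [-0.0008 -0.0006  0.025 ] [-0.5  0.8 -1.7] [0.23 0.61 0.  ]
0.021 (np.float64(-0.00041), np.float64(-0.00075)) False 12.34 [-0.0008 -0.0004  0.0209] [-1.3  1.3 -4.7] [0.11 0.68 0.04]
0.017 (np.float64(-0.00036), np.float64(-0.00068)) False 12.78 [-0.0008 -0.0004  0.0169] [-2.8  0.5 -4.2] [0.04 0.99 0.03]
0.013 (np.float64(-0.00041), np.float64(-0.00065)) False 13.21 [-0.0007 -0.0004  0.013 ] [-3.9 -0.3 -3.1] [ 0.07  0.99 -0.02]
```

Run:
```python
from h import *
lx,ly=-.0005,-.0007
for h in (.009,.005,.002,0,-.001,-.002,-.003):
    p,e=inspose(h,lx,ly)
    g=robot.line_to(p,vel=.03,guard=25);robot.pause(.15)
    s=robot.observe();l,f,t=loc(s);print(h,g,s['time'].__round__(2),l.round(4),f.round(1),t.round(2),s['gripper_width'].round(4))
    if f[2]>15: break
cv2.imwrite('pics/w5.png',robot.grab_frame('wrist'))
t=robot.grab_frame('side');cv2.imwrite('pics/s5.png',cv2.resize(t[100:250,300:450],(600,600),interpolation=2))
```

```text
Traceback (most recent call last):
AttributeError: 'float' object has no attribute 'round'
```

Run:
```python
from h import *
lx,ly=-.0005,-.0007
for h in (.009,.005,.002,0,-.001,-.002,-.003):
    p,e=inspose(h,lx,ly)
    g=robot.line_to(p,vel=.03,guard=25);robot.pause(.15)
    s=robot.observe();l,f,t=loc(s);print(h,g,round(s['time'],2),l.round(4),f.round(1),t.round(2),round(s['gripper_width'],4))
    if f[2]>15: break
cv2.imwrite('pics/w5.png',robot.grab_frame('wrist'))
t=robot.grab_frame('side');cv2.imwrite('pics/s5.png',cv2.resize(t[100:250,300:450],(600,600),interpolation=2))
```

```text
0.009 False 14.04 [-0.0007 -0.0004  0.009 ] [-3.5  1.4 -3.4] [0.25 1.23 0.08] 0.0412
0.005 False 14.47 [-0.0008 -0.0004  0.005 ] [-3.5  1.4 -4.2] [0.24 1.17 0.02] 0.0413
0.002 False 14.88 [-0.0008 -0.0004  0.002 ] [-3.8  2.  -4.4] [0.32 1.18 0.04] 0.0411
0 False 15.28 [-0.0007 -0.0003  0.0006] [-9.1  4.5  8.2] [0.71 2.14 0.01] 0.041
-0.001 False 15.68 [-0.0006 -0.0002  0.0005] [-16.4   8.7  27.7] [1.39 3.72 0.03] 0.0403
```

View pics/w5.png

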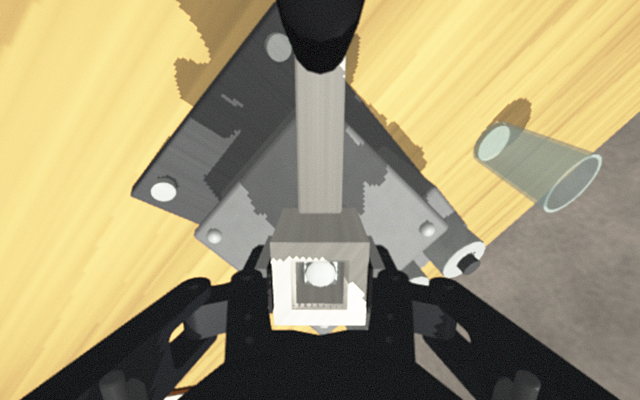

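View pics/s5.png

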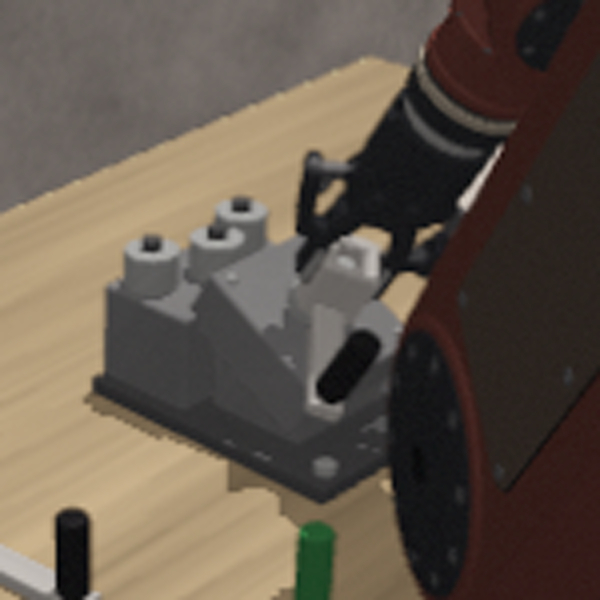

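Run:
```python
from h import *
p,e=inspose(.0005,-.0005,-.0004);robot.line_to(p,vel=.03)
robot.set_gripper(.07);robot.pause(.2)
s=robot.observe();l,f,t=loc(s);print(round(s['time'],2),l.round(4),f.round(1),s['gripper_width'])
p,e=inspose(.065,-.0005,-.0004);g=robot.line_to(p,vel=.08,guard=15);robot.pause(.3)
s=robot.observe();l,f,t=loc(s);print(g,round(s['time'],2),l.round(4),f.round(1))
c=cal('wrist');np.save('w6.npy',c,allow_pickle=True);im=robot.grab_frame('wrist')
cv2.imwrite('pics/w6.png',im)
t=robot.grab_frame('side');cv2.imwrite('pics/s6.png',cv2.resize(t[100:250,300:450],(600,600),interpolation=2))
```

```text
16.62 [-0.0006 -0.0002  0.0006] [-0.  -0.2 -0.2] 0.07010778921442834
False 17.88 [-0.001   0.      0.0647] [ 0.4  0.1 -1.2]
```

View pics/w6.png

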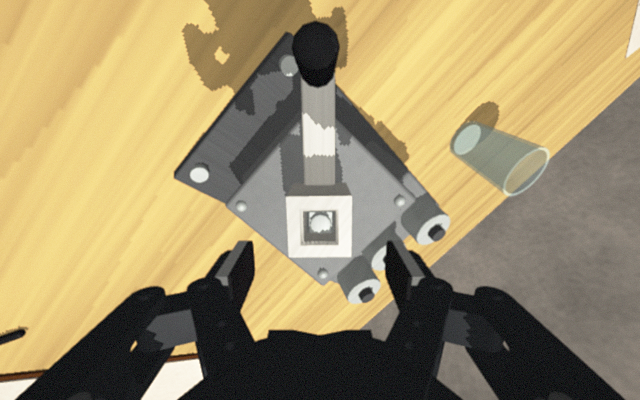

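View pics/s6.png

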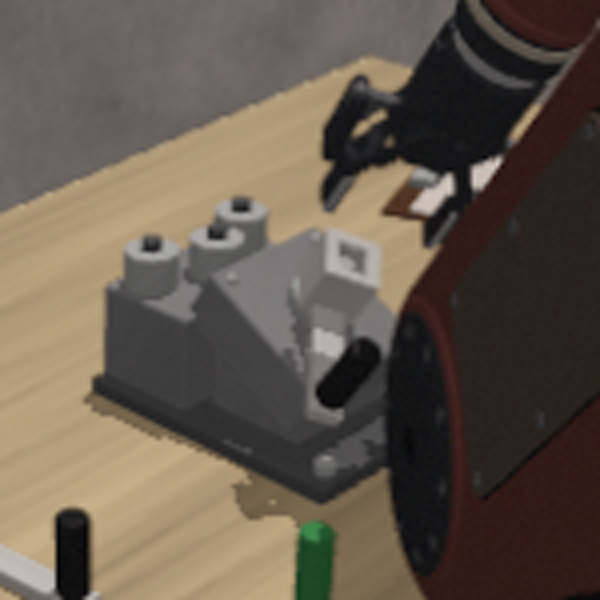

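Run:
```python
from h import *
c=np.load('w6.npy',allow_pickle=True).item()
im=cv2.imread('pics/w6.png');cv2.imwrite('pics/w6c.png',cv2.resize(im[170:290,260:380],(720,720),interpolation=2))
for h in (.044,.046,.050):
    P=np.array([M0.T@(onplane(c,*a,n=N,p=C0+N*h)-C0) for a in [(286,196),(352,196),(351,258),(288,258)]])
    print(h,P.mean(0).round(4),[np.linalg.norm(P[i]-P[i-1]).round(4) for i in range(4)])
```

```text
0.044 [-0.0008 -0.0012  0.044 ] [np.float64(0.0445), np.float64(0.0427), np.float64(0.0445), np.float64(0.0435)]
0.046 [-0.0014 -0.0006  0.046 ] [np.float64(0.044), np.float64(0.0422), np.float64(0.044), np.float64(0.043)]
0.05 [-0.0025  0.0006  0.05  ] [np.float64(0.043), np.float64(0.0412), np.float64(0.043), np.float64(0.042)]
```

View pics/w6c.png

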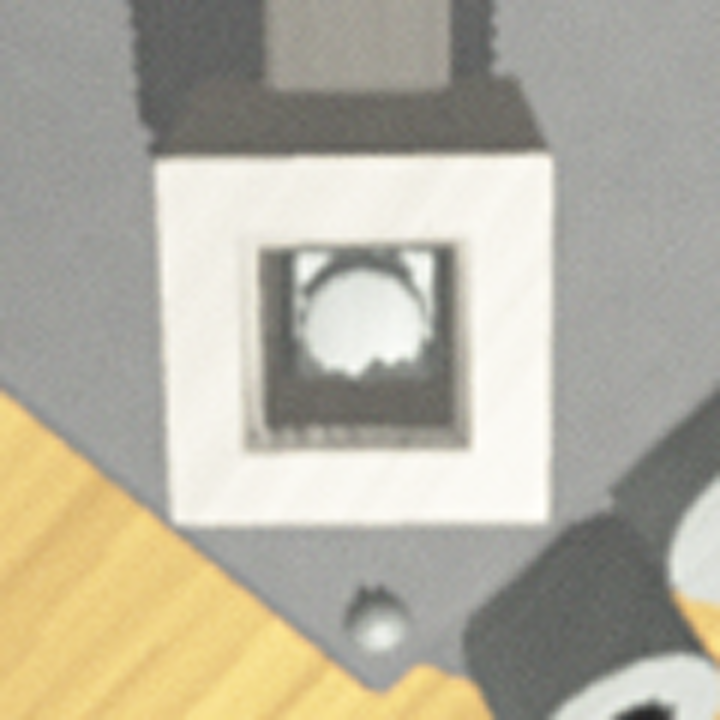

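Run:
```python
from h import *
c=np.load('w6.npy',allow_pickle=True).item()
I=lambda x,y:(260+x/6-.42,170+y/6-.42)
# top corners order crank: image up = crank +x ; image right = ? tool y=image right=-crank y
pts=[((.021,.021,.046),(155,155)),((.021,-.021,.046),(552,152)),((-.021,-.021,.046),(549,523)),((-.021,.021,.046),(175,525))]
und=lambda px:(lambda o,d:(c['R']@d)[:2]/(c['R']@d)[2])(*ray(c,*px))
sel=pts
ob=np.array([a for a,_ in sel]);ip=np.array([und(I(*b)) for _,b in sel])
def run(ip):
    _,r,t=cv2.solvePnP(ob,ip,np.eye(3),None,flags=cv2.SOLVEPNP_IPPE)
    Rc=c['R'].T@cv2.Rodrigues(r)[0];pw=c['R'].T@(t.ravel()-c['t']);return M0.T@Rc,M0.T@(pw-C0)
A,p=run(ip);print('z axis',A[:,2].round(3),'tilt',np.degrees(np.arccos(A[2,2])).round(2),'theta',np.degrees(np.arctan2(A[1,0],A[0,0])).round(2),'pos',p.round(4))
rng=np.random.default_rng(0);T=[]
for _ in range(200): a,q=run(ip+rng.normal(0,.3/c['f'],ip.shape));T.append(np.r_[a[:2,2],q])
print(np.mean(T,0).round(4),np.std(T,0).round(4))
# predicted corners if perfectly seated
for th in (132.9,131.5):
  for q,b in pts: print(th,proj(c,C0+M0@(np.array([-.0007,-.0008,0])+R.from_euler('z',th,degrees=True).apply(q))).round(1),np.round(I(*b),1))
print(robot.observe()['time'])
```

```text
z axis [ 0.198  0.072 -0.978] tilt 167.86 theta 44.12 pos [-0.0069  0.0018  0.0936]
[ 0.1976  0.0699 -0.0069  0.0019  0.0936] [0.0007 0.0326 0.001  0.0009 0.0008]
132.9 [287.  198.4] [285.4 195.4]
132.9 [352.6 198.4] [351.6 194.9]
132.9 [350.5 257.5] [351.1 256.7]
132.9 [289.  257.5] [288.7 257.1]
131.5 [287.8 197.7] [285.4 195.4]
131.5 [353.3 199.2] [351.6 194.9]
131.5 [349.8 258.1] [351.1 256.7]
131.5 [288.3 256.8] [288.7 257.1]
17.975
```

Run:
```python
from h import *
c=np.load('w6.npy',allow_pickle=True).item()
I=lambda x,y:(260+x/6-.42,170+y/6-.42)
pts=[((.021,.021,.046),(155,155)),((.021,-.021,.046),(552,152)),((-.021,-.021,.046),(549,523)),((-.021,.021,.046),(175,525))]
und=lambda px:(lambda o,d:(c['R']@d)[:2]/(c['R']@d)[2])(*ray(c,*px))
ob=np.array([a for a,_ in pts]);ip=np.array([und(I(*b)) for _,b in pts])
W=M0@R.from_euler('z',132.9,degrees=True).as_matrix()
r0=cv2.Rodrigues(c['R']@W)[0];t0=(c['R']@C0+c['t']).reshape(3,1)
def run(ip):
    _,r,t=cv2.solvePnP(ob,ip,np.eye(3),None,r0.copy(),t0.copy(),True,flags=cv2.SOLVEPNP_ITERATIVE)
    A=W.T@c['R'].T@cv2.Rodrigues(r)[0];pw=c['R'].T@(t.ravel()-c['t']);return A,M0.T@(pw-C0)
A,p=run(ip);print('crank z in nominal crank frame',A[:,2].round(3),'tilt',np.degrees(np.arccos(A[2,2])).round(2),'pos',p.round(4))
rng=np.random.default_rng(0);T=[]
for _ in range(200): a,q=run(ip+rng.normal(0,.3/c['f'],ip.shape));T.append(np.r_[a[:2,2],q])
print(np.mean(T,0).round(4),np.std(T,0).round(4))
im=cv2.imread('pics/s6.png')
```

```text
crank z in nominal crank frame [0.071 0.041 0.997] tilt 4.69 pos [ 0.0009 -0.0005  0.0023]
[ 0.0713  0.0386  0.0009 -0.0006  0.0023] [0.0176 0.0189 0.0009 0.0009 0.0007]
```

Run:
```python
from h import *
t=robot.grab_frame('side');cv2.imwrite('pics/s7.png',t);w=robot.grab_frame('wrist');cv2.imwrite('pics/w7.png',w);np.save('w7.npy',cal('wrist'),allow_pickle=True)
im=np.zeros((600,800,3),np.uint8)
im[:600,:400]=cv2.resize(t[150:210,367:407],(400,600),interpolation=2)
im[:400,400:]=cv2.resize(w[10:110,270:370],(400,400),interpolation=2)
cv2.imwrite('pics/c7.png',im)
s=robot.observe();print(s['time'],s['tool_pos'])
```

```text
18.075 [ 0.4772189  -0.15466592  0.23554977]
```

View pics/c7.png

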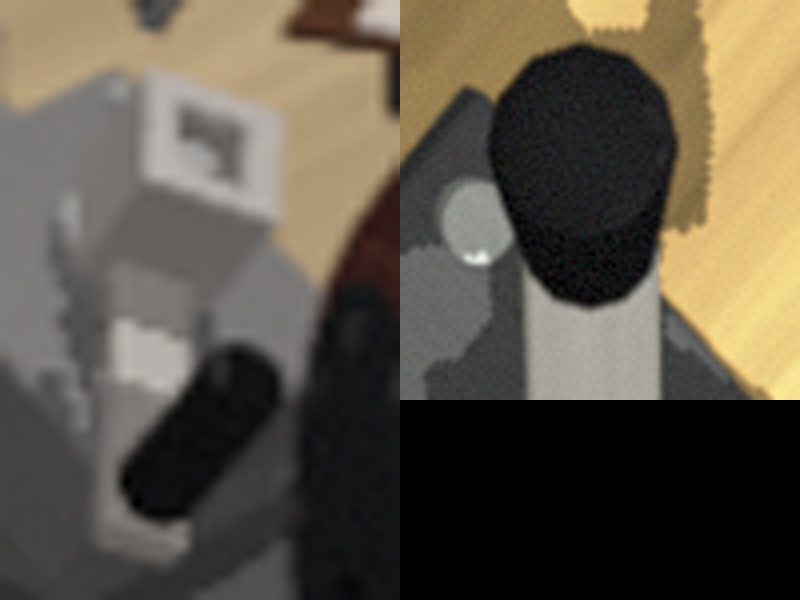

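Run:
```python
from h import *
s=cal('side');w=np.load('w7.npy',allow_pickle=True).item()
def tri(a,b):
    o1,d1=ray(w,*a);o2,d2=ray(s,*b)
    l=np.linalg.lstsq(np.stack([d1,-d2],1),o2-o1,rcond=None)[0]
    A,B=o1+d1*l[0],o2+d2*l[1];return M0.T@((A+B)/2-C0),np.linalg.norm(A-B)
S=lambda x,y:(367+x/10-.45,150+y/10-.45)
W6=lambda x,y:(260+x/6-.42,170+y/6-.42)
# hub top centre via diagonals' corners each
# side order: which matches wrist? project nominal
nom=lambda q:C0+M0@(np.array([-.0007,-.0008,0])+R.from_euler('z',132.9,degrees=True).apply(q))
for q in [(.021,.021,.046),(.021,-.021,.046),(-.021,-.021,.046),(-.021,.021,.046),(0,0,.046),(.102,0,.072)]:
    a=proj(s,nom(q));print(q,'side crop pred',((a-[366.55,149.55])*10).round(0),'wrist pred',proj(w,nom(q)).round(1))
h,e=tri(W6(358,325),S(212,147));print('hub',h,e)
g,e=tri((315.5,43.5),S(243,380));print('grip',g,e)
d=g-h;d=R.from_euler('z',-132.9,degrees=True).apply(d);print('rel in crank frame',d,'expect .102 0 .026; tilt',np.degrees(np.arctan2(.026,.102)-np.arctan2(d[2],d[0])))
```

```text
(0.021, 0.021, 0.046) side crop pred [284. 221.] wrist pred [286.9 198. ]
(0.021, -0.021, 0.046) side crop pred [148. 174.] wrist pred [352.4 198. ]
(-0.021, -0.021, 0.046) side crop pred [151.  68.] wrist pred [350.4 257. ]
(-0.021, 0.021, 0.046) side crop pred [284. 115.] wrist pred [288.9 257. ]
(0, 0, 0.046) side crop pred [217. 144.] wrist pred [319.7 228.4]
(0.102, 0, 0.072) side crop pred [257. 357.] wrist pred [319.8  49.2]
hub [-0.00197383  0.00143938  0.04569472] 0.00218352720307795
grip [-0.07306963  0.07588316  0.06524285] 0.0027631035332188096
rel in crank frame [0.10292965 0.0014053  0.01954813] expect .102 0 .026; tilt 3.546878166253205
```

Run:
```python
from h import *
robot.pause(1.0)
b=robot.grab_frame('side');s0=cv2.imread('pics/side0.png');a=cv2.imread('pics/s7.png');w7=cv2.imread('pics/w7.png');w=robot.grab_frame('wrist')
def sh(x,y,r):
    x,y=[cv2.cvtColor(i[r[0]:r[1],r[2]:r[3]],6).astype(np.float32) for i in (x,y)]
    return np.round(cv2.phaseCorrelate(x,y)[0],2)
print('crank side',sh(a,b,(150,210,367,407)),'wrist',sh(w7,w,(10,270,270,370)))
for n,r in [('spare',(215,255,278,330)),('glass',(165,210,272,305)),('frame',(275,340,170,236))]: print(n,sh(s0,b,r))
s=robot.observe();print(s['time'],s['ft_force'].round(1))
```

```text
crank side [ 0.02 -0.04] wrist [-0.03 -0.19]
spare [-0.15 -0.13]
glass [-0.06  0.49]
frame [0.   0.01]
19.175 [ 0.3  0.2 -0.7]
```

Run:
```python
from h import *
Rt=M0@R.from_euler('xz',[180,90],degrees=True).as_matrix()@Rtc.T
p=C0+M0[:,2]*.22-Rt@ct
robot.line_to(p,vel=.06,rotation=eul(Rt),guard=10); robot.pause(.2)
np.save('w8.npy',cal('wrist'),allow_pickle=True);im=robot.grab_frame('wrist');cv2.imwrite('pics/w8.png',im)
s=robot.observe();print(s['time'],s['tool_pos'],s['ft_force'].round(1))
cv2.imwrite('pics/w8c.png',cv2.resize(im[100:250,245:395],(600,600),interpolation=2))
```

```text
20.4417 [ 0.52804074 -0.15713923  0.24639347] [-0.5  0.  -0.3]
```

View pics/w8c.png

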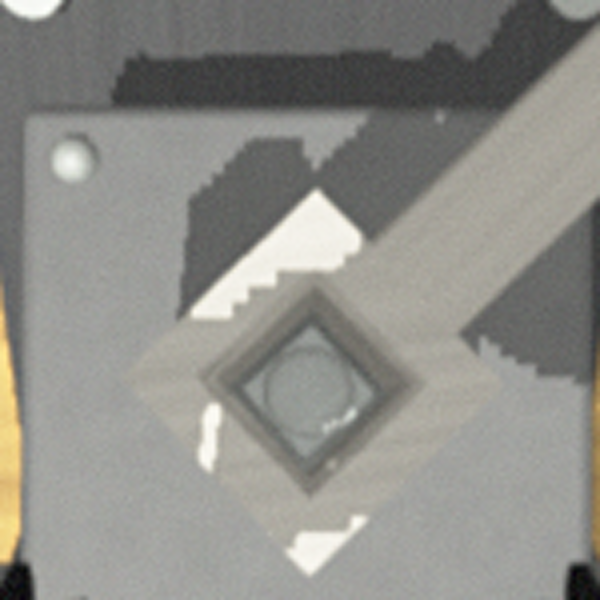

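Run:
```python
from h import *
c=np.load('w8.npy',allow_pickle=True).item()
I=lambda x,y:(245+x/4-.375,100+y/4-.375)
L=lambda a,h:M0.T@(onplane(c,*I(*a),n=N,p=C0+N*h)-C0)
P=np.array([L(a,.046) for a in [(318,188),(500,378),(310,577),(130,375)]]);print('hub',P.mean(0),(np.linalg.norm(P[0]-P[2]),np.linalg.norm(P[1]-P[3]),.042*2**.5))
for i in range(4):
    d=P[i]-P[i-1];print(np.linalg.norm(d).round(4),(np.degrees(np.arctan2(d[1],d[0]))%90).round(1))
B=np.array([L(a,.046) for a in [(312,282),(423,382),(311,495),(203,378)]]);print('bore',B.mean(0))
print('nose',L((309,390),.038))
d=(P.mean(0)+B.mean(0))/2-L((309,390),.038);print('offset',d[:2],'in crank frame',R.from_euler('z',-132.9,degrees=True).apply([d[0],d[1],0]))
```

```text
hub [-0.00261293  0.00041679  0.046     ] (np.float64(0.06031587195505406), np.float64(0.05735633060311576), 0.05939696961967)
0.0411 44.8
0.0408 43.7
0.0426 46.3
0.0419 41.7
bore [-1.87535477e-03  6.81071327e-05  4.60000000e-02]
nose [-0.00100697 -0.0003755   0.038     ]
offset [-0.00123718  0.00061794] in crank frame [0.00129484 0.00048564 0.        ]
```

Run:
```python
from h import *
robot.pause(.3);print(robot.observe()['time']);print(robot.job_done())
```

```text
20.7417
the job is handed in; nothing more can be done
None
```

The square-bore crank is on the bender's spindle, hand grip outward and released. I handed the job in at about 20.7 s of the 72 s allowed, with the gripper clear of everything.

**How it went:** I took the grey crank with the square hub, at (295, 235) in the top view. The spare was the grey one with the round hub at (317, 175), and I ignored the green and red look-alikes. The spindle's square stood at about 43° in the collar frame. I pushed the crank on with the arm pointing down the slope and to the robot's left. It came to a firm stop at about 28 N, with the underside 0.5 mm from the computed collar face.

**Last checks:**
- **At rest:** the crank showed no movement over 1 s (under 0.2 px), and the force on the tool was near zero.
- **Left alone:** the spare, glass and frame matched their starting picture to within 0.5 px.
- **Tilt:** once released, the crank settled slightly over towards its arm within the bore's play, so it is not perfectly flush. Looking down the spindle I estimated roughly 2.5–3.3° of tilt, and triangulating with the side view gave 3.5°. The limit is 5°.
- **Disagreement:** a less certain estimate from one oblique picture gave 4.7 ± 1.4°, with the underside 2.3 mm up. By my calculation the play cannot allow more than about 4.7–4.9°, so it should be within limits, but the margin is small if that reading is right.

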